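# Present a blind spacer hole-up to the depth gauge

## Robot

A 6-joint arm with a two-finger parallel gripper is mounted at the origin on the work surface. World frame = base frame: x ahead of the robot, y to its left, z up, the work surface at z = 0. Lengths are in m, angles in rad, forces in N, time in s.
With the tool pointing down it reaches from about 0.4 to 0.925 m from the base axis. Payload 3.4 kg.
Tool frame: the origin (TCP) lies where the fingers leave the gripper's body, on its centre line; the fingertips stand ctrl.nose_length ahead of it and the grasp point (between the pads) lies 54 mm ahead of it (ctrl.nose_length is the distance from the TCP to the fingertips, in m); y points along the fingers, z is the direction in which the jaws open and shut, and the axes are right-handed (so a half turn about y gives the same grasp; the last joint's range is limited). The gripper opens to 85 mm and grips with 20 to 120 N. Pads are 22 mm wide; open, the fingers measure 114 mm over their backs; the gripper's body (76 mm by 85 mm) begins 54 mm behind the grasp point. The pads swing forward as they close: fully open they stand 13 mm farther back than shut.
Start: joints at [1.262, 0.307, 1.506, -0, 1.328, -0.073], TCP at [0.134, 0.559, 0.304] pointing down, gripper open.
Joint ranges: [-3.12, 3.12], [-1.05, 2.28], [0.14, 2.33], [-1.42, 4.57], [0.1, 2.73], [-2.68, 2.68]. Speed limits (rad/s): [2.57, 2.57, 3.14, 3.14, 3.14, 3.14].

## Interface

Orientations are given as a unit quaternion [w, x, y, z].
In Python, from bench import ctrl, viewer gives the robot as it stands. The module is installed in compiled form; this text tells all that it offers.
- The arm moves only by the tool play_rows, never from a script. Its argument "plan" is a list of rows, each a list of 2 entries, a list of its own where there are three numbers: the shift along the tool's x, y, z in mm, then the turn, a rotation vector about the tool's x, y, z in rad. A call has 1 to 12 rows; each row shifts and turns the pose as measured when the row begins, along the tool's axes as they then stand; what a row does not reach is not made up. A row lasts 1/8 s, in which the tool goes at most 62.5 mm and 10.7 degrees, less where a joint would pass 70% of its speed; a pose out of reach is approached as far as the arm can. A call with a gripper value outside its range is refused whole. "fingers" is the finger opening in mm, from 0 to 85.4, set as the call begins (left out, the last holds). The fingers move at their own pace and stop on an object; "newtons" is the grip in N (left out, the last holds). Time passes only in rows, so rows that do not move let the fingers close. It gives the time, the measured TCP pose, the force and the opening at its end, in the units of the state.
- ctrl.get_state(): the state, without advancing time (a new reading comes with each control period).
- viewer.capture(name): name is "scene" or "top" or "wrist"; returns the picture (384x512x3 uint8, blue, green, red); there is no depth.
- viewer.get_calibration(name): a dict with "fx", "fy", "cx", "cy" (pixels), "k1" (the pictures are not rectified: a ray, as slopes to the right and down, at radius r is drawn at 1 + k1 r^2 times it, then the intrinsics apply), "R" (3x3) and "t" (3): a world point X has camera coordinates R X + t. Camera axes: x right, y down, z forward; pixel columns grow to the right and rows downward; lengths in m; the calibration is good to about 2 mm. A picture is of the moment at which its call begins: read the wrist's pose just before it. get_calibration takes no time and is no camera call; for the wrist camera it gives the pose at the moment of the call.
- ctrl.job_done(): hands the job in, once; it reports no verdict.
The state is a dict: "time_s": time; "qpos": joint angles; "joint_vel": joint speeds; "joint_torque": joint torques, N m; "ee_pos": TCP position; "ee_rot": TCP orientation; "contact_force": force on the tool from outside, world axes, zero at the start; "wrist_torque": the same for the moment, N m; "opening": opening from 0.0 (shut) to 1.0 (fully open).
Only numpy, scipy, OpenCV 4.12 (cv2) and the standard library are available. Lean on these libraries where they do the work, as an engineer would, in place of code of your own. Each camera call takes 0.05 s, during which the arm holds its last target. There are 200 camera calls.

## Task

A square aluminium spacer lies on its side on the bench: one end has a round blind hole, the other end is solid. Pick it up, turn it so that the hole faces straight up, and raise it under the depth gauge so that the thin hanging plunger goes into the hole, meets its bottom and is gently pushed up by about 10 mm (red pointer in the green band), never up to its stop. Finish while still holding the spacer like that, well clear of the bench with the plunger on the hole's bottom, and leave the jar, the eyepiece and the slide box where they are.

Things in the scene. Friction and masses are not known exactly. Their poses are not given: they have to be found in the camera images.
- spacer_c (a point): Centre of the bare aluminium spacer: square bar 40 x 40 x 56 mm, about 0.2 kg, lying on a long side (centre 20 mm up). Its x axis runs lengthwise, out of the end with the hole; z is up at the start. Blind hole: round, 22 mm wide, 34 mm deep, central in the +x end: mouth at x = 28 mm, bottom at x = -6 mm. The other end is solid. The hole points anywhere from one side round to the robot to the other side.
- gauge: Depth gauge, fixed. Origin on the bench right below the plunger; x axis points to its column (24 mm thick, 140 mm along x, 345 mm high), away from the robot within 0.3 rad. Grey foot 18 mm high, x = -70 to 190 mm, 150 mm wide. White head (36 x 44 mm) over the plunger, 275 to 345 mm up, on a level arm from the column. Open on all sides but the column's.
- plunger_tip (a point): Lower tip of the plunger, a steel rod 7 mm thick that hangs upright from the gauge head; 160 mm above the bench at rest, with 115 mm of bare rod between tip and head. Moves with the plunger.
- plunger (a joint): How far the plunger is pushed up, m: 0 at rest (hanging fully down), 0.025 at its upper stop. Sprung, about 1.5 N to start moving and 2.3 N at 10 mm. The red pointer on the head moves with it and is in the green band from 6 to 14 mm.
- jar: Bystander: small jar with a blue cap, 48 mm wide, 62 mm high; origin under its centre.
- eyepiece: Bystander: black microscope eyepiece standing upright, 36 mm wide, 50 mm high; origin under its centre.
- slide_box: Bystander: orange slide box, 85 x 60 mm, 30 mm high; origin under its centre.
There are look-alikes about, which are no part of the job. Of the things like the part that bears spacer_c, leave any that is turquoise; of the rest the smaller one is meant.

How it is judged:
By the outcome, as a careful person would: the job done as asked, in the order asked, and still so for the second after the job is handed in, while the arm keeps its last pose, push and grip.
It also fails if it takes over 51 s, if anything falls off the work surface, if the arm or the gripper's body presses on something with over 40 N, if the wrist force passes 120 N, or if a joint passes its speed limit or range.

## Working session

There is one attempt and no reset: what is moved stays moved. The work goes in short steps, Python scripts to look and compute and a tool call to move; the robot and the scene stay as the last step left them, time stands still between calls to the robot, and variables do not carry over. Pictures are saved under pics/ and viewed, about 8 in all and at most 12, crops included, and the job is handed in when it is done.

Besides the shell and the picture viewer there is one more tool, called after "Request:" by a JSON object that holds its "name" and its "arguments", one argument or row to a line. play_rows: Moves the arm, as the interface text tells. Its arguments: {"type":"object","properties":{"plan":{"type":"array"},"fingers":{"type":"number"},"newtons":{"type":"number"}},"required":["plan"]}

```bash
mkdir -p pics
cat > h.py <<'E'
import numpy as np, cv2
from bench import ctrl, viewer
from scipy.spatial.transform import Rotation as Ro
def rot(q): return Ro.from_quat([q[1],q[2],q[3],q[0]]).as_matrix()
def cam(n): 
    c=viewer.get_calibration(n); return c
def ray(c,u,v):
    x=(u-c['cx'])/c['fx']; y=(v-c['cy'])/c['fy']
    rd=np.hypot(x,y); r=rd
    for _ in range(20): r=rd/(1+c['k1']*r*r)
    s=r/rd if rd>0 else 1
    R=np.array(c['R']);t=np.array(c['t'])
    return -R.T@t, R.T@np.array([x*s,y*s,1])
def onz(c,u,v,z):
    o,d=ray(c,u,v); return o+d*(z-o[2])/d[2]
def proj(c,X):
    p=np.array(c['R'])@np.array(X)+np.array(c['t']); x,y=p[0]/p[2],p[1]/p[2]; k=1+c['k1']*(x*x+y*y)
    return np.array([c['fx']*x*k+c['cx'],c['fy']*y*k+c['cy']])
def two(c1,p1,c2,p2):
    o1,d1=ray(c1,*p1);o2,d2=ray(c2,*p2)
    A=np.c_[d1,-d2]; s=np.linalg.lstsq(A,o2-o1,rcond=None)[0]
    a,b=o1+d1*s[0],o2+d2*s[1]; return (a+b)/2,np.linalg.norm(a-b)
def show():
    s=ctrl.get_state(); 
    for k,v in s.items(): print(k,np.round(v,4))
    print(np.round(rot(s['ee_rot']),3))
E
python3 - <<'E'
from h import *
show(); print(ctrl.nose_length)
ims=[viewer.capture(n) for n in("scene","top","wrist")]
for n,i in zip(("scene","top","wrist"),ims): cv2.imwrite(f"pics/{n}0.png",i)
cv2.imwrite("pics/st0.png",cv2.resize(ims[0],(800,600),interpolation=cv2.INTER_CUBIC))
cv2.imwrite("pics/tp0.png",cv2.resize(ims[1],(800,600),interpolation=cv2.INTER_CUBIC))
for n in("scene","top","wrist"):
    c=cam(n);print(n,{k:np.round(v,3).tolist() for k,v in c.items()})
E
```

```text
time_s 0.0
qpos [ 1.2615  0.3076  1.5077  0.      1.3284 -0.0735]
joint_vel [ 0.0003 -0.001   0.0002  0.0007 -0.0005  0.0002]
joint_torque [-2.80000e-03 -4.57551e+01 -2.51914e+01 -4.00000e-04  1.36000e-02
 -0.00000e+00]
ee_pos [0.1342 0.5586 0.303 ]
ee_rot [-0.7015  0.7029 -0.0833  0.0831]
contact_force [ 0.2619 -0.0988 -0.0656]
wrist_torque [0.0227 0.0338 0.0516]
opening 0.9996
[[ 0.972 -0.001  0.234]
 [-0.234 -0.002  0.972]
 [-0.    -1.    -0.002]]
0.0726
scene {'fx': 364.823, 'fy': 364.823, 'cx': 256.682, 'cy': 193.274, 'k1': 0.027, 'R': [[-0.565, 0.825, 0.011], [0.588, 0.412, -0.696], [-0.579, -0.387, -0.718]], 't': [0.323, -0.316, 1.295]}
top {'fx': 464.335, 'fy': 464.335, 'cx': 255.15, 'cy': 197.763, 'k1': 0.043, 'R': [[-0.018, -1.0, -0.014], [-0.992, 0.02, -0.121], [0.122, 0.012, -0.993]], 't': [0.094, 0.666, 1.114]}
wrist {'fx': 334.526, 'fy': 334.526, 'cx': 260.322, 'cy': 195.518, 'k1': -0.053, 'R': [[0.233, 0.972, -0.001], [0.927, -0.222, 0.303], [0.295, -0.071, -0.953]], 't': [-0.574, -0.04, 0.378]}
```

View pics/st0.png

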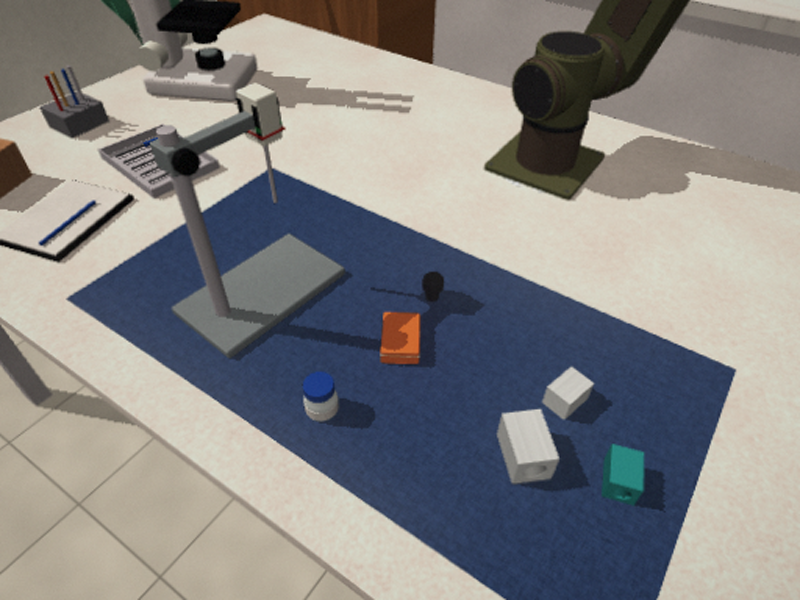

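View pics/tp0.png

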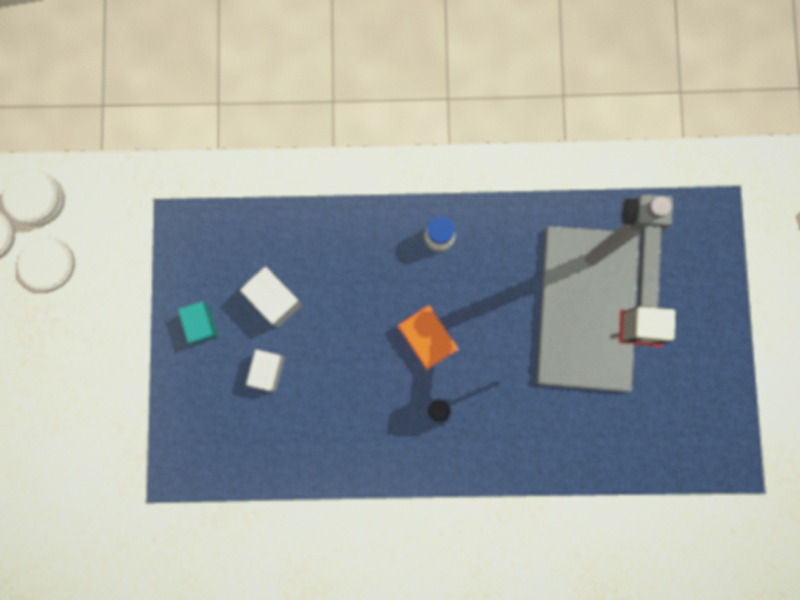

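Candidates (800x600 top view): the small white block at (264,371), the large white block at (269,296), which is a look-alike, and the turquoise block at (197,322), which is excluded. I choose the small white one. The scene view shows it at (568,392), with the hole end not visible and probably facing the robot. The gauge plunger tip is at scene (274,201).

Run:
```python
from h import *
im=cv2.imread("pics/top0.png"); c=cam("top")
hsv=cv2.cvtColor(im,cv2.COLOR_BGR2HSV)
m=((hsv[...,2]>150)&(hsv[...,1]<60)).astype(np.uint8)
m[:, :100]=0; m[:125]=0; m[310:]=0;m[:,470:]=0
n,l,st,ce=cv2.connectedComponentsWithStats(m)
for i in range(1,n):
    if st[i,4]<100: continue
    cs=cv2.findContours((l==i).astype(np.uint8),0,1)[0][0]
    pts=np.array([onz(c,u,v,0.04)[:2] for u,v in cs[:,0].astype(float)],np.float32)
    print(st[i],np.round(ce[i],1),cv2.minAreaRect(pts),np.round(cv2.boxPoints(cv2.minAreaRect(pts)),3).tolist())
def blob(mask,z,name):
    n,l,st,ce=cv2.connectedComponentsWithStats(mask.astype(np.uint8)); i=1+st[1:,4].argmax()
    print(name,st[i],np.round(onz(c,*ce[i],z),3))
h,s,v=hsv[...,0],hsv[...,1],hsv[...,2]
blob((h>5)&(h<22)&(s>180),.03,'box'); 
blob((h>108)&(h<122)&(s>200)&(v>120),.062,'jar')
# gauge: foot corners (top z=.018) at 800-scale (548,227),(540,384),(631,390) ; head top
for p in[(548,227),(540,384),(631,390)]: print('foot',np.round(onz(c,p[0]*.64,p[1]*.64,.018),3))
for p in[(638,307),(676,309),(673,342),(636,340)]: print('head',np.round(onz(c,p[0]*.64,p[1]*.64,.345),3))
cs=cam("scene")
o=onz(cs,274*.64,201*.64,.16);print('tip',o)
for X in[(o[0],o[1],0.16)]: print(proj(c,X)/.64)
a=im[215:265,145:195];sc=cv2.imread("pics/scene0.png")[215:335,310:430]
w=cv2.imread("pics/wrist0.png")
cv2.imwrite("pics/crop1.png",np.hstack([cv2.resize(a,(384,384),interpolation=2),w[:, :416]]))
```

```text
[100 125 120   3 201] [147.7 125.5] ((0.8565922379493713, 0.3209646940231323), (0.3018726110458374, 0.005202711559832096), 88.9646987915039) [[0.8510000109672546, 0.17000000178813934], [0.8560000061988831, 0.17000000178813934], [0.8619999885559082, 0.47200000286102295], [0.8569999933242798, 0.47200000286102295]]
[412 126  18  16 173] [422.7 131.7] ((0.8220072388648987, -0.3358190953731537), (0.04211126267910004, 0.038430530577898026), 88.44515991210938) [[0.8019999861717224, -0.35600000619888306], [0.8410000205039978, -0.3569999933242798], [0.8420000076293945, -0.3149999976158142], [0.8029999732971191, -0.3140000104904175]]
[350 146  39  25 577] [364.6 155.7] ((0.7600300312042236, -0.2046319991350174), (0.09132391959428787, 0.06320251524448395), 84.1326675415039) [[0.7239999771118164, -0.24699999392032623], [0.7870000004768372, -0.2529999911785126], [0.7960000038146973, -0.16200000047683716], [0.7329999804496765, -0.15600000321865082]]
[407 146  26  72 883] [418.  191.5] ((0.7014142274856567, -0.3260766863822937), (0.060574740171432495, 0.17705559730529785), 86.3213119506836) [[0.611
[... 626 characters left out ...]
16211) [[0.6470000147819519, 0.2840000092983246], [0.6859999895095825, 0.2409999966621399], [0.7450000047683716, 0.29600000381469727], [0.7059999704360962, 0.33799999952316284]]
[158 223  22  27 426] [168.6 236.3] ((0.5765706300735474, 0.2971368730068207), (0.04403766989707947, 0.05871874466538429), 76.03699493408203) [[0.5429999828338623, 0.28299999237060547], [0.6000000238418579, 0.26899999380111694], [0.6100000143051147, 0.3109999895095825], [0.5529999732971191, 0.32600000500679016]]
box [257 197  34  37 675] [0.624 0.037 0.03 ]Traceback (most recent call last):
  File "<stdin>", line 17, in <module>
  File "<stdin>", line 13, in blob
ValueError: attempt to get argmax of an empty sequence
```

Run:
```python
from h import *
im=cv2.imread("pics/top0.png"); c=cam("top")
cs=cam("scene")
print('jar',onz(c,440*.64,229*.64,.062),'eye',onz(c,439*.64,410*.64,.05))
for p in[(548,227),(540,384),(631,390)]: print('foot',np.round(onz(c,p[0]*.64,p[1]*.64,.018),3))
for p in[(638,307),(676,309),(673,342),(636,340)]: print('head',np.round(onz(c,p[0]*.64,p[1]*.64,.345),3))
o=onz(cs,274.5*.64,202*.64,.16);print('tip',o, proj(c,o)/.64)
a=im[215:265,145:195]
w=cv2.imread("pics/wrist0.png"); s=cv2.imread("pics/scene0.png")[50:140,120:210]
cv2.imwrite("pics/crop1.png",np.hstack([cv2.resize(a,(250,384),interpolation=2),w[:, :],])[:, :800])
cv2.imwrite("pics/crop2.png",cv2.resize(s,(540,540),interpolation=2))
R=np.array(cam("wrist")["R"]);t=np.array(cam("wrist")["t"]);st=ctrl.get_state();T=rot(st['ee_rot'])
print('cam in tool',T.T@(-R.T@t-st['ee_pos']),'look',T.T@R[2],'right',T.T@R[0])
```

```text
jar [0.7916474  0.01363901 0.062     ] eye [0.50785766 0.0218226  0.05      ]
foot [ 0.801 -0.165  0.018]
foot [ 0.546 -0.142  0.018]
foot [ 0.534 -0.285  0.018]
head [ 0.628 -0.2    0.345]
head [ 0.624 -0.243  0.345]
head [ 0.586 -0.237  0.345]
head [ 0.589 -0.195  0.345]
tip [ 0.61033475 -0.22062664  0.16      ] [612.50618216 335.11104617]
cam in tool [-0.07706061 -0.06889117 -0.00057272] look [3.03268258e-01 9.52904844e-01 8.49323284e-04] right [-1.87291876e-04 -8.31691956e-04  9.99999637e-01]
```

View pics/crop1.png

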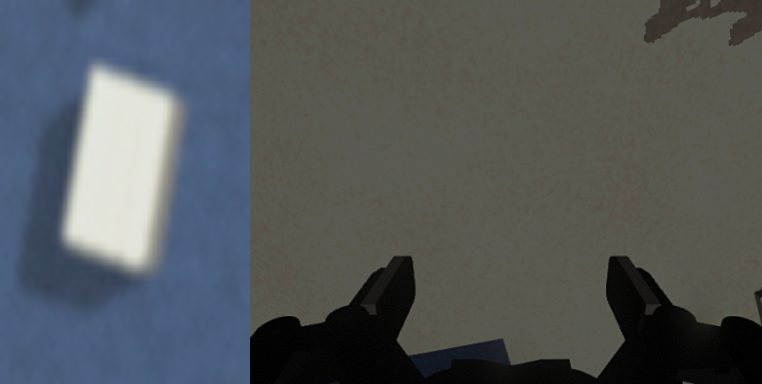

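View pics/crop2.png

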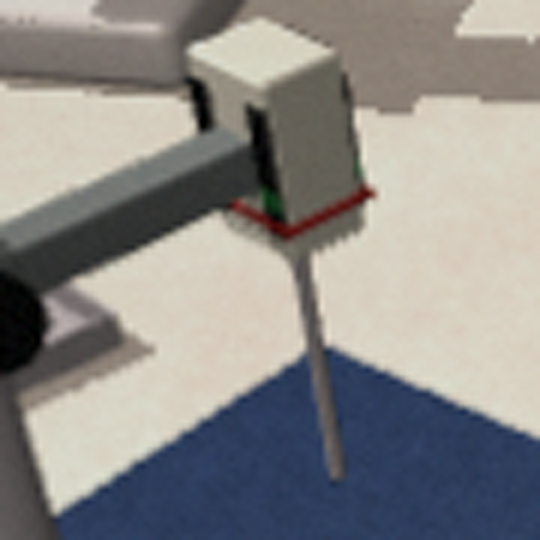

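Crop 1 shows the 40x56 white block with its long axis near radial, so no hole shows from above. The wrist view shows only bench. Crop 2 shows the tip at (337,479), and the gauge origin comes out at about (0.610, -0.220) from three cues. The tool yaw already matches the spacer, so I'll move to a near view of the hole end.

Request:
{"name": "play_rows", "arguments": {
  "plan": [
    [[49,12,-19],[0,0,0]],
    [[49,12,-19],[0,0,0]],
    [[49,12,-19],[0,0,0]],
    [[49,12,-19],[0,0,0]],
    [[49,12,-19],[0,0,0]],
    [[49,12,-19],[0,0,0]],
    [[49,12,-19],[0,0,0]],
    [[49,12,-18],[0,0,0]]
  ],
  "fingers": 85,
  "newtons": 50
}}

```text
time_s: 1.15
ee_pos: [0.4877, 0.3178, 0.2034]
ee_rot: [0.703, -0.702, 0.08, -0.08]
contact_force: [1.0, 0.7, 0.7]
opening: 0.994
```

```bash
cat >> h.py <<'E'
import json
def log():
    s=ctrl.get_state()
    open('log.jsonl','a').write(json.dumps([list(map(float,s['qpos'])),list(map(float,s['ee_pos'])),list(map(float,s['ee_rot']))])+'\n')
    return s
E
python3 - <<'E'
from h import *
q0=[[1.2615,0.3076,1.5077,0,1.3284,-.0735],[.1342,.5586,.303],[-.7015,.7029,-.0833,.0831]]
open('log.jsonl','w').write(json.dumps(q0)+'\n')
log();show();c=cam("wrist");im=viewer.capture("wrist");cv2.imwrite("pics/w1.png",im)
for X in[(.577,.297,.04),(.549,.304,.02)]:print(proj(c,X))
E
```

```text
time_s 1.15
qpos [ 0.504   0.4079  1.6257  0.0022  1.1079 -0.8408]
joint_vel [-0.6826  0.3022 -0.224   0.0047 -0.0871 -0.6793]
joint_torque [  2.2587 -50.7219 -20.0569  -0.1633   0.3236   0.6994]
ee_pos [0.4877 0.3178 0.2034]
ee_rot [ 0.7032 -0.702   0.0805 -0.0797]
contact_force [0.9621 0.7342 0.6852]
wrist_torque [ 0.0534  0.0041 -0.0401]
opening 0.9936
[[ 0.974 -0.001  0.225]
 [-0.225  0.002  0.974]
 [-0.001 -1.     0.002]]
[260.25657198 306.15353805]
[260.81895986 262.90429894]
```

View pics/w1.png

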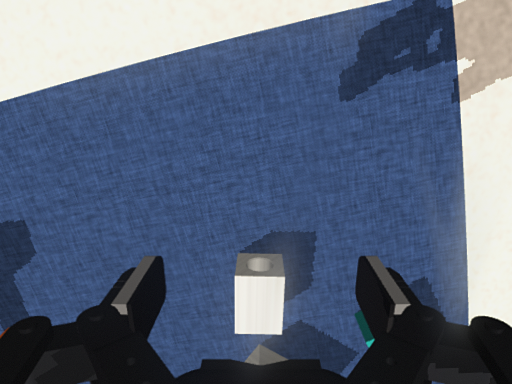

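The wrist view shows the small block at (260,293), with its round hole at (260,264) on the face toward the robot, so the choice is confirmed. I'll refine the pose from this view.

Run:
```python
from h import *
im=viewer.capture("wrist");c=cam("wrist");st=log()
g=im.astype(int);m=((im.min(2)>170)).astype(np.uint8); m[:240]=0;m[345:]=0;m[:,:200]=0;m[:,320:]=0
n,l,s,ce=cv2.connectedComponentsWithStats(m);i=1+s[1:,4].argmax();print(s[i])
cs=cv2.findContours((l==i).astype(np.uint8),0,1)[0][0]
P=np.array([onz(c,u,v,0.04)[:2] for u,v in cs[:,0].astype(float)],np.float32)
r=cv2.minAreaRect(P);b=cv2.boxPoints(r);print(r,np.round(b,4).tolist())
T=rot(st['ee_rot']);gp=st['ee_pos']+T@[0,.054,0]
print('grasp pt',gp,'delta tool mm',1e3*T.T@(np.array([*r[0],.026])-gp), st['ee_pos'],ctrl.nose_length)
print('x ang',np.degrees(np.arctan2(T[1,0],T[0,0])))
```

```text
[ 238  269   51   59 2887]
((0.5733245611190796, 0.2977306544780731), (0.03956357389688492, 0.055619485676288605), 75.45919799804688) [[0.5414000153541565, 0.2856000065803528], [0.595300018787384, 0.27160000801086426], [0.6051999926567078, 0.3098999857902527], [0.5514000058174133, 0.3239000141620636]]
grasp pt [0.49051476 0.3158881  0.14835617] delta tool mm [ 84.72378991 122.38563745   1.35081463] [0.49049708 0.31589512 0.20235617] 0.0726
x ang -13.2760813357799
```

Request:
{"name": "play_rows", "arguments": {
  "plan": [
    [[28,12,0.5],[0,0.01,0]],
    [[28,12,0.5],[0,0.01,0]],
    [[28,12,0.4],[0,0,0]],
    [[0,12,0],[0,0,0]],
    [[0,12,0],[0,0,0]],
    [[0,0,0],[0,0,0]]
  ]
}}

```text
time_s: 2.0
ee_pos: [0.5723, 0.2972, 0.1378]
ee_rot: [-0.701, 0.702, -0.091, 0.087]
contact_force: [-0.8, -0.3, -0.2]
opening: 0.993
```

Run:
```python
from h import *
st=log();T=rot(st['ee_rot']);gp=st['ee_pos']+T@[0,.054,0]
print(np.round(st['qpos'],3),'delta tool mm',1e3*T.T@(np.array([.5733,.2977,.026])-gp), st['ee_pos'])
print('x ang',np.degrees(np.arctan2(T[1,0],T[0,0])))
```

```text
[ 0.413  0.556  1.546  0.002  1.046 -0.906] delta tool mm [ 1.46802639 57.81865196  0.94539512] [0.57232227 0.29719666 0.13782688]
x ang -14.517742751589749
```

Request:
{"name": "play_rows", "arguments": {
  "plan": [
    [[1,15,1],[0,0,0]],
    [[0,15,0],[0,0,0]],
    [[0,15,0],[0,0,0]],
    [[0,10,0],[0,0,0]],
    [[0,2,0],[0,0,0]]
  ]
}}

```text
time_s: 2.62
ee_pos: [0.5715, 0.2989, 0.0774]
ee_rot: [-0.701, 0.702, -0.091, 0.086]
contact_force: [-0.4, -0.4, -1.1]
opening: 0.992
```

Request:
{"name": "play_rows", "arguments": {
  "plan": [
    [[0,0,0],[0,0,0]],
    [[0,0,0],[0,0,0]],
    [[0,0,0],[0,0,0]],
    [[0,0,0],[0,0,0]],
    [[0,0,0],[0,0,0]],
    [[0,0,0],[0,0,0]]
  ],
  "fingers": 25,
  "newtons": 60
}}

```text
time_s: 3.38
ee_pos: [0.5719, 0.2988, 0.0781]
ee_rot: [-0.701, 0.702, -0.091, 0.087]
contact_force: [0.1, -0.2, -2.3]
opening: 0.46
```

Run:
```python
from h import *
log();show()
```

```text
time_s 3.375
qpos [ 0.415   0.6275  1.5927  0.0029  0.9266 -0.9058]
joint_vel [-0.001   0.0002  0.001   0.0018 -0.0034  0.001 ]
joint_torque [ 6.05000e-02 -5.87399e+01 -1.81542e+01  1.85000e-02  2.41000e-02
 -1.00000e-03]
ee_pos [0.5719 0.2988 0.0781]
ee_rot [-0.7013  0.7017 -0.0908  0.0868]
contact_force [ 0.0557 -0.1972 -2.2698]
wrist_torque [-0.0131  0.0336 -0.0426]
opening 0.4596
[[ 0.968 -0.006  0.249]
 [-0.249  0.     0.968]
 [-0.006 -1.    -0.001]]
```

Gripped at about 39 mm opening. Next I'll lift.

Request:
{"name": "play_rows", "arguments": {
  "plan": [
    [[0,-20,0],[0,0,0]],
    [[0,-35,0],[0,0,0]],
    [[0,-45,0],[0,0,0]],
    [[0,-45,0],[0,0,0]],
    [[0,-45,0],[0,0,0]],
    [[0,-30,0],[0,0,0]],
    [[0,-10,0],[0,0,0]],
    [[0,0,0],[0,0,0]]
  ]
}}

```text
time_s: 4.38
ee_pos: [0.5715, 0.2983, 0.3107]
ee_rot: [-0.7, 0.703, -0.093, 0.084]
contact_force: [0.1, 0.2, -2.9]
opening: 0.459
```

```bash
cat >> h.py <<'E'
from scipy.optimize import least_squares
def fk(p,q):
    # base z; shoulder at radial a0,height h; L2 along link; elbow offset a3; forearm L3; tool L6
    h,a0,L2,a3,L3,a5,L6=p
    Rz=lambda a:Ro.from_rotvec([0,0,a]); Ry=lambda a:Ro.from_rotvec([0,a,0])
    R=Rz(q[0]); x=np.array([0,0,h])+R.apply([a0,0,0])
    R=R*Ry(q[1]); x=x+R.apply([0,0,L2])
    R=R*Ry(q[2]); x=x+R.apply([a3,0,L3])
    R=R*Rz(q[3])*Ry(q[4]); x=x+R.apply([a5,0,0])
    R=R*Rz(q[5]); x=x+R.apply([0,0,L6])
    # tool: z_flange = tool y ; at q6=0 tool x = right
    M=R.as_matrix()
    return x,M
def loadlog(): return [json.loads(l) for l in open('log.jsonl')]
E
python3 - <<'E'
from h import *
s=log();print(np.round(s['qpos'],3),s['ee_pos'],s['contact_force'],s['opening'])
L=loadlog()
f=lambda p:np.concatenate([fk(p,q)[0]-x for q,x,_ in L]+[1e-3*(p-[.35,0,.4,0,.4,0,.2])])
r=least_squares(f,[.35,0,.4,0,.4,0,.2]);print(np.round(r.x,3));print(np.round(np.array(f(r.x)[:-7]).reshape(-1,3)*1e3,1))
for q,x,o in L[-3:]: print(np.round(fk(r.x,q)[1].T@rot(o),3))
E
```

```text
[ 0.414  0.405  1.333  0.003  1.417 -0.905] [0.57146893 0.29825275 0.31073142] [ 0.09638422  0.16250038 -2.90996516] 0.4590424110430216
[13.025  4.876  1.604  0.789  0.381  4.929 13.412]
[[ 43.4  -2.9  -8.4]
 [ -0.7 -12.9   5.6]
 [ 19.3 -42.3   4.3]
 [  6.2  -7.1  -6.9]
 [  3.5  -1.8   0.4]
 [ -2.6  -8.1   5.1]]
[[-0. -0. -1.]
 [-1. -0.  0.]
 [-0.  1. -0.]]
[[-0. -0. -1.]
 [-1.  0.  0.]
 [ 0.  1. -0.]]
[[-0. -0. -1.]
 [-1.  0.  0.]
 [ 0.  1. -0.]]
```

```bash
sed -i 's/h,a0,L2,a3,L3,a5,L6=p/h,a0,L2,a3,L3,a5,L6,dl=p/; s/x=x+R.apply(\[a3,0,L3\])/x=x+R.apply([a3,dl,L3])/' h.py
cat >> h.py <<'E'
P0=np.array([.35,0,.4,0,.4,0,.2,.04])
def fit():
    L=loadlog()
    f=lambda p:np.concatenate([fk(p,q)[0]-x for q,x,_ in L]+[2e-3*(p-P0)])
    r=least_squares(f,P0); return r.x, np.array(f(r.x)[:-8]).reshape(-1,3)*1e3
E
python3 - <<'E'
from h import *
p,r=fit();print(np.round(p,4));print(np.round(r,1))
E
```

```text
[ 2.000e-01 -5.000e-04  6.468e-01  1.095e-01  4.167e-01 -4.000e-04
  3.064e-01  4.220e-02]
[[ 0. -0. -0.]
 [ 0.  0.  0.]
 [ 0. -0.  0.]
 [-0.  0. -0.]
 [-0. -0. -0.]
 [-0.  0.  0.]]
```

Request:
{"name": "play_rows", "arguments": {
  "plan": [
    [[0,-10,0],[0,0,0.17]],
    [[0,-10,0],[0,0,0.17]],
    [[0,-10,0],[0,0,0.17]],
    [[0,0,0],[0,0,0]]
  ]
}}

```text
time_s: 4.88
ee_pos: [0.5738, 0.2967, 0.3318]
ee_rot: [0.694, -0.656, 0.276, 0.104]
contact_force: [-0.0, -0.5, -2.6]
opening: 0.465
```

Run:
```python
from h import *
s=log();show()
p,r=fit();print(np.round(p,4));print(np.round(r,1))
q=s['qpos'];print(np.round(fk(p,q)[1].T@rot(s['ee_rot']),3))
```

```text
time_s 4.875
qpos [ 0.2917  0.5957  1.0512  0.2832  1.9669 -0.9787]
joint_vel [ 0.0255 -0.0248  0.0387 -0.0027 -0.0185 -0.002 ]
joint_torque [-4.46700e-01 -6.50647e+01 -2.61245e+01  2.10630e+00  3.67720e+00
 -1.40000e-03]
ee_pos [0.5738 0.2967 0.3318]
ee_rot [ 0.6944 -0.6563  0.2763  0.104 ]
contact_force [-0.037  -0.5319 -2.6195]
wrist_torque [-0.1133 -0.4205  0.0162]
opening 0.4647
[[ 0.826 -0.507  0.247]
 [-0.218  0.117  0.969]
 [-0.52  -0.854 -0.014]]
[ 1.923e-01 -1.000e-04  6.464e-01  1.092e-01  4.167e-01 -1.000e-04
  2.986e-01  4.220e-02]
[[-0. -0. -0.]
 [ 0.  0.  0.]
 [ 0.  0.  0.]
 [-0. -0.  0.]
 [-0. -0.  0.]
 [ 0.  0.  0.]
 [-0. -0. -0.]]
[[-0.  0. -1.]
 [-1.  0.  0.]
 [ 0.  1. -0.]]
```

```bash
cat >> h.py <<'E'
LO=np.array([-3.12,-1.05,.14,-1.42,.1,-2.68]);HI=np.array([3.12,2.28,2.33,4.57,2.73,2.68])
FT=np.array([[0,0,-1],[-1,0,0],[0,1,0.]])
def ik(p,X,T,seed):
    def f(q):
        x,M=fk(p,q); return np.concatenate([(x-X)*3,Ro.from_matrix((M@FT).T@T).as_rotvec()])
    r=least_squares(f,np.clip(seed,LO+.01,HI-.01),bounds=(LO,HI)); return r.x,np.abs(r.fun).max()
def tool(phi):
    f=np.array([np.cos(phi),np.sin(phi),0]); x=np.array([0,0,-1.]); return np.c_[x,f,np.cross(x,f)]
C=np.array([.0016,.058,0])
E
python3 - <<'E'
from h import *
p,_=fit(); s=ctrl.get_state(); rng=np.random.default_rng(0)
for d in range(-60,211,15):
    T=tool(np.radians(d)); sols=[]
    for z in(.10,.176,):
      for k in range(8):
        seed=s['qpos'] if k==0 else rng.uniform(LO,HI); seed=np.array(seed);seed[0]=-.35+rng.uniform(-.4,.4)
        q,e=ik(p,np.array([.61,-.22,z])-T@C,T,seed)
        if e<1e-4 and not any(z==zz and np.abs(q-o).max()<.05 for zz,o,_ in sols): sols.append((z,q,np.minimum(q-LO,HI-q).min()))
    for a in sols: print(d,a[0],np.round(a[1],2),'marg',round(a[2],2), 'wrist z',np.round((np.array([.61,-.22,a[0]])-T@C-.2986*T[:,1]),2))
E
```

```text
-60 0.176 [ 0.11  0.88  2.14  4.3   1.52 -1.68] marg 0.19 wrist z [0.43 0.09 0.18]
-45 0.1 [-0.03  1.13  2.31  3.92  1.79 -1.36] marg 0.02 wrist z [0.36 0.03 0.1 ]
15 0.1 [-0.97  1.07  2.19  1.91  1.61 -1.69] marg 0.14 wrist z [ 0.27 -0.31  0.1 ]
15 0.176 [-0.97  0.89  2.22  1.91  1.56 -1.54] marg 0.11 wrist z [ 0.27 -0.31  0.18]
30 0.1 [-1.01  1.02  1.99  1.61  1.57 -1.44] marg 0.34 wrist z [ 0.3 -0.4  0.1]
30 0.176 [-1.01  0.87  2.01  1.61  1.56 -1.31] marg 0.32 wrist z [ 0.3  -0.4   0.18]
45 0.1 [-0.99  1.02  1.77  1.37  1.64 -1.23] marg 0.56 wrist z [ 0.36 -0.47  0.1 ]
45 0.176 [-0.99  0.89  1.79  1.38  1.66 -1.12] marg 0.54 wrist z [ 0.36 -0.47  0.18]
60 0.1 [-0.95  1.05  1.55  1.2   1.78 -1.07] marg 0.78 wrist z [ 0.43 -0.53  0.1 ]
60 0.176 [-0.95  0.93  1.57  1.22  1.82 -0.97] marg 0.76 wrist z [ 0.43 -0.53  0.18]
75 0.1 [-0.88  1.1   1.33  1.07  1.96 -0.96] marg 0.77 wrist z [ 0.52 -0.56  0.1 ]
75 0.176 [-0.88  0.99  1.35  1.11  2.   -0.87] marg 0.73 wrist z [ 0.52 -0.56  0.18]
90 0.1 [-0.81  1.15  1.12  0.98  2.15 -0.89] marg 0.58 wrist z [ 0.61 -0.58  0.1 ]
90 0.176 [-0.81 
[... 215 characters left out ...]
t z [ 0.7  -0.56  0.18]
120 0.1 [-0.64  1.28  0.74  0.79  2.55 -0.87] marg 0.18 wrist z [ 0.79 -0.53  0.1 ]
120 0.176 [-0.64  1.19  0.75  0.87  2.59 -0.78] marg 0.14 wrist z [ 0.79 -0.53  0.18]
135 0.1 [-0.54  1.33  0.59  0.62  2.72 -0.99] marg 0.01 wrist z [ 0.86 -0.47  0.1 ]
180 0.1 [-0.27  1.34  0.55 -0.71  2.73 -2.24] marg 0.0 wrist z [ 0.97 -0.22  0.1 ]
195 0.1 [-0.18  1.3   0.68 -0.87  2.55 -2.35] marg 0.18 wrist z [ 0.95 -0.13  0.1 ]
195 0.176 [-0.18  1.21  0.7  -0.95  2.59 -2.45] marg 0.14 wrist z [ 0.95 -0.13  0.18]
210 0.1 [-0.09  1.24  0.85 -0.96  2.36 -2.36] marg 0.32 wrist z [ 0.92 -0.04  0.1 ]
210 0.176 [-0.09  1.15  0.87 -1.02  2.4  -2.45] marg 0.23 wrist z [ 0.92 -0.04  0.18]
```

```bash
cat >> h.py <<'E'
from scipy.linalg import expm,logm
def H(T,x): M=np.eye(4);M[:3,:3]=T;M[:3,3]=x;return M
def down(a): # tool down, x at angle a
    x=np.array([np.cos(a),np.sin(a),0]);y=np.array([0,0,-1.]);return np.c_[x,y,np.cross(x,y)]
def seg(p,M0,M1,n,q):
    D=np.real(logm(np.linalg.inv(M0)@M1))/n; E=expm(D)
    print('row mm',np.round(E[:3,3]*1e3,1),'rot',np.round(Ro.from_matrix(E[:3,:3]).as_rotvec(),4),'x',n)
    M=M0;vm=0
    for i in range(n):
        M=M@E; q2,e=ik(p,M[:3,3],M[:3,:3],q); vm=np.maximum(vm,np.abs(q2-q)/.125); q=q2
        c=M[:3,3]+M[:3,:3]@C; w=M[:3,3]-.2986*M[:3,1]
        if i%2 or i==n-1: print(np.round(M[:3,3],2),'part',np.round(c,2),'wr',np.round(w,2),np.round(q,2),'e',round(e,4))
    print('vmax',np.round(vm,2));return q
def now():
    s=ctrl.get_state();return s,H(rot(s['ee_rot']),s['ee_pos'])
E
python3 - <<'E'
from h import *
p,_=fit();s,M=now();ph=np.radians(65);f=np.array([np.cos(ph),np.sin(ph),0])
W1=H(down(np.radians(-50)),[.42,.10,.34]);W2=H(down(ph-np.pi),[.34,-.33,.34])
A=np.array([.61,-.22,.118]);W3=H(tool(ph),A-.15*f-tool(ph)@C)
q=seg(p,M,W1,7,np.array(s['qpos']));q=seg(p,W1,W2,10,q);q=seg(p,W2,W3,12,q)
E
```

```text
row mm [ -5.    1.8 -35.9] rot [ 0.0262  0.0862 -0.075 ] x 7
[0.54 0.23 0.34] part [0.52 0.24 0.28] wr [0.65 0.2  0.61] [ 0.23  0.45  1.25  0.21  1.77 -0.9 ] e 0.0
[0.5  0.17 0.34] part [0.49 0.18 0.28] wr [0.57 0.14 0.63] [ 0.18  0.3   1.45  0.13  1.59 -0.79] e 0.0
[0.45 0.12 0.34] part [0.45 0.12 0.28] wr [0.47 0.11 0.64] [ 0.14  0.15  1.63  0.05  1.43 -0.65] e 0.0
[0.42 0.1  0.34] part [0.42 0.1  0.28] wr [0.42 0.1  0.64] [ 0.14  0.07  1.72 -0.    1.35 -0.56] e 0.0
vmax [0.26 0.61 0.83 0.38 0.78 0.7 ]
row mm [ 43.    0.  -16.8] rot [0.     0.1134 0.    ] x 10
[0.44 0.01 0.34] part [0.45 0.01 0.28] wr [0.44 0.01 0.64] [-0.07  0.09  1.7  -0.    1.35 -0.54] e 0.0
[ 0.45 -0.08  0.34] part [ 0.45 -0.08  0.28] wr [ 0.45 -0.08  0.64] [-0.27  0.11  1.68 -0.    1.35 -0.52] e 0.0
[ 0.43 -0.17  0.34] part [ 0.43 -0.17  0.28] wr [ 0.43 -0.17  0.64] [-0.47  0.12  1.66 -0.    1.36 -0.49] e 0.0
[ 0.39 -0.26  0.34] part [ 0.39 -0.26  0.28] wr [ 0.39 -0.26  0.64] [-0.66  0.13  1.65  0.    1.36 -0.46] e 0.0
[ 0.34 -0.33  0.34] part [ 0.34 -0.33  0.28] wr [ 0.34 -0.33  0.64] [-0.86  0.14  1.65  0.    1.36 -0.42] e 0.0
vmax [0.83 0.08 0.09 0.   0.01 0.13]
row mm [13.  15.7 16.5] rot [0.     0.     0.1309] x 12
[ 0.36 -0.37  0.31] part [ 0.37 -0.35  0.25] wr [ 0.33 -0.44  0.6 ] [-1.    0.27  1.58  0.22  1.44 -0.61] e 0.0
[ 0.38 -0.39  0.27] part [ 0.4  -0.37  0.22] wr [ 0.32 -0.53  0.53] [-1.09  0.43  1.52  0.41  1.54 -0.74] e 0.0
[ 0.41 -0.41  0.23] part [ 0.43 -0.37  0.19] wr [ 0.32 -0.6   0.44] [-1.14  0.59  1.45  0.57  1.65 -0.82] e 0.0
[ 0.44 -0.42  0.19] part [ 0.47 -0.37  0.16] wr [ 0.34 -0.65  0.34] [-1.15  0.76  1.4   0.73  1.77 -0.88] e 0.0
[ 0.48 -0.42  0.15] part [ 0.5  -0.37  0.13] wr [ 0.36 -0.68  0.23] [-1.14  0.93  1.34  0.89  1.89 -0.91] e 0.0
[ 0.52 -0.41  0.12] part [ 0.55 -0.36  0.12] wr [ 0.4  -0.68  0.12] [-1.1   1.09  1.28  1.06  2.01 -0.91] e 0.0
vmax [0.64 0.68 0.27 0.93 0.5  0.83]
```

Request:
{"name": "play_rows", "arguments": {
  "plan": [
    [[-5,2,-36],[0.026,0.086,-0.075]],
    [[-5,2,-36],[0.026,0.086,-0.075]],
    [[-5,2,-36],[0.026,0.086,-0.075]],
    [[-5,2,-36],[0.026,0.086,-0.075]],
    [[-5,2,-36],[0.026,0.086,-0.075]],
    [[-5,2,-36],[0.026,0.086,-0.075]],
    [[-5,2,-36],[0.026,0.086,-0.075]],
    [[0,0,0],[0,0,0]]
  ]
}}

```text
time_s: 5.88
ee_pos: [0.4038, 0.0943, 0.326]
ee_rot: [-0.636, 0.644, -0.29, 0.312]
contact_force: [-1.1, 0.7, -2.9]
opening: 0.462
```

Request:
{"name": "play_rows", "arguments": {
  "plan": [
    [[43,0,-17],[0,0.113,0]],
    [[43,0,-17],[0,0.113,0]],
    [[43,0,-17],[0,0.113,0]],
    [[43,0,-17],[0,0.113,0]],
    [[43,0,-17],[0,0.113,0]],
    [[43,0,-17],[0,0.113,0]],
    [[43,0,-17],[0,0.113,0]],
    [[43,0,-17],[0,0.113,0]],
    [[43,0,-17],[0,0.113,0]],
    [[43,0,-17],[0,0.113,0]],
    [[0,0,0],[0,0,0]]
  ]
}}

```text
time_s: 7.25
ee_pos: [0.3182, -0.3448, 0.3296]
ee_rot: [-0.382, 0.37, -0.58, 0.617]
contact_force: [1.0, 0.6, -2.4]
opening: 0.455
```

Run:
```python
from h import *
log();p,_=fit();s,M=now();print(np.round(M,3),s['opening'],s['contact_force'])
ph=np.radians(65);f=np.array([np.cos(ph),np.sin(ph),0])
A=np.array([.61,-.22,.118]);W3=H(tool(ph),A-.15*f-tool(ph)@C)
q=seg(p,M,W3,11,np.array(s['qpos']))
```

```text
[[-0.434  0.042  0.9    0.318]
 [-0.901 -0.035 -0.432 -0.345]
 [ 0.014 -0.999  0.053  0.33 ]
 [ 0.     0.     0.     1.   ]] 0.4553902166194164 [ 0.99090077  0.59475844 -2.44691691]
row mm [11.8 18.6 18.7] rot [-0.0046  0.0029  0.144 ] x 11
[ 0.34 -0.38  0.29] part [ 0.35 -0.37  0.24] wr [ 0.3  -0.45  0.58] [-1.06  0.27  1.62  0.25  1.38 -0.68] e 0.0
[ 0.38 -0.41  0.25] part [ 0.39 -0.38  0.2 ] wr [ 0.3  -0.55  0.5 ] [-1.14  0.46  1.53  0.45  1.52 -0.8 ] e 0.0
[ 0.41 -0.42  0.21] part [ 0.43 -0.38  0.17] wr [ 0.31 -0.62  0.41] [-1.17  0.64  1.46  0.62  1.66 -0.87] e 0.0
[ 0.45 -0.42  0.17] part [ 0.48 -0.38  0.14] wr [ 0.33 -0.67  0.29] [-1.16  0.83  1.38  0.78  1.8  -0.91] e 0.0
[ 0.5  -0.42  0.13] part [ 0.52 -0.36  0.12] wr [ 0.37 -0.68  0.18] [-1.13  1.    1.32  0.96  1.94 -0.92] e 0.0
[ 0.52 -0.41  0.12] part [ 0.55 -0.36  0.12] wr [ 0.4  -0.68  0.12] [-1.1   1.09  1.28  1.06  2.01 -0.91] e 0.0
vmax [0.63 0.75 0.35 1.02 0.58 0.91]
```

Request:
{"name": "play_rows", "arguments": {
  "plan": [
    [[12,18.5,18.5],[-0.005,0.003,0.144]],
    [[12,18.5,18.5],[-0.005,0.003,0.144]],
    [[12,18.5,18.5],[-0.005,0.003,0.144]],
    [[12,18.5,18.5],[-0.005,0.003,0.144]],
    [[12,18.5,18.5],[-0.005,0.003,0.144]],
    [[12,18.5,18.5],[-0.005,0.003,0.144]],
    [[12,18.5,18.5],[-0.005,0.003,0.144]],
    [[12,18.5,18.5],[-0.005,0.003,0.144]],
    [[12,18.5,18.5],[-0.005,0.003,0.144]],
    [[12,18.5,18.5],[-0.005,0.003,0.144]],
    [[0,0,0],[0,0,0]]
  ]
}}

```text
time_s: 8.62
ee_pos: [0.5158, -0.411, 0.1197]
ee_rot: [0.685, 0.101, 0.695, -0.193]
contact_force: [-0.4, 0.4, -3.5]
opening: 0.459
```

Run:
```python
from h import *
log();p,_=fit();s,M=now();print(np.round(M,3),s['opening'],s['contact_force'])
ph=np.radians(65);f=np.array([np.cos(ph),np.sin(ph),0])
A=np.array([.61,-.22,.118]);W3=H(tool(ph),A-.10*f-tool(ph)@C)
q=seg(p,M,W3,4,np.array(s['qpos']))
cw=cam("wrist");w=viewer.capture("wrist");sc=viewer.capture("scene")
cv2.imwrite("pics/w2.png",w);cv2.imwrite("pics/s2.png",sc)
cv2.imwrite("pics/v2.png",np.hstack([w[:,60:460],cv2.resize(sc[40:232,100:300],(400,384),interpolation=2)]))
```

```text
[[-0.041  0.406  0.913  0.516]
 [-0.124  0.905 -0.407 -0.411]
 [-0.991 -0.129  0.013  0.12 ]
 [ 0.     0.     0.     1.   ]] 0.45948128828567236 [-0.35369496  0.44988048 -3.53806426]
row mm [-1.1 13.7  1.3] rot [0.004  0.0036 0.0324] x 4
[ 0.53 -0.39  0.12] part [ 0.55 -0.33  0.11] wr [ 0.41 -0.66  0.14] [-1.07  1.05  1.32  1.03  1.95 -0.94] e 0.0
[ 0.54 -0.36  0.12] part [ 0.57 -0.31  0.12] wr [ 0.42 -0.63  0.12] [-1.04  1.07  1.36  1.09  1.96 -0.95] e 0.0
vmax [0.12 0.06 0.15 0.22 0.03 0.05]
```

View pics/v2.png

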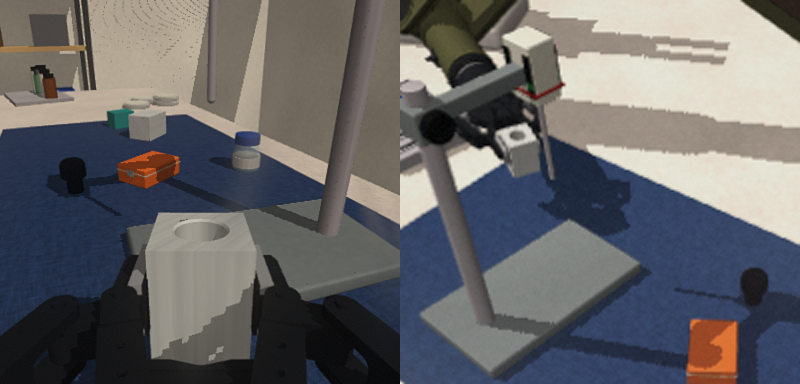

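Hole up at crop (202,231), plunger tip at crop (212,101), part firmly held. I'll level it and move to a 100 mm standoff.

Request:
{"name": "play_rows", "arguments": {
  "plan": [
    [[-1,14,1],[0.004,0.004,0.033]],
    [[-1,14,1],[0.004,0.004,0.033]],
    [[-1,14,1],[0.004,0.004,0.033]],
    [[-1,14,1],[0.004,0.004,0.033]],
    [[0,0,0],[0,0,0]]
  ]
}}

```text
time_s: 9.35
ee_pos: [0.5439, -0.3602, 0.1322]
ee_rot: [0.695, 0.152, 0.686, -0.156]
contact_force: [-0.3, -0.8, -2.9]
opening: 0.461
```

Run:
```python
from h import *
log();s,M=now();print(np.round(M,4),s['contact_force'])
cw=cam("wrist");w=viewer.capture("wrist");sc=viewer.capture("scene");cs=cam("scene")
cv2.imwrite("pics/w3.png",w);cv2.imwrite("pics/s3.png",sc)
print('exp tip',proj(cw,[.61,-.22,.16]),'scene',proj(cs,[.61,-.22,.16]))
c=M[:3,3]+M[:3,:3]@(C-[.028,0,0]);print('exp hole mouth',proj(cw,c),'scene',proj(cs,c))
up=lambda im,u,v,r,S:cv2.resize(im[int(v)-r:int(v)+r,int(u)-r:int(u)+r],(S,S),interpolation=2)
a=proj(cw,[.61,-.22,.16]);b=proj(cw,c);d=proj(cs,[.61,-.22,.16]);e=[]
for n,(im,(u,v)) in {'tipw':(w,a),'holew':(w,b),'tips':(sc,d)}.items():
    r=45;u=int(np.clip(u,r,512-r));v=int(np.clip(v,r,384-r));print(n,'origin',u-r,v-r);e.append(up(im,u,v,r,264))
cv2.imwrite("pics/v3.png",np.hstack(e))
```

```text
[[ 0.0117  0.4245  0.9054  0.5439]
 [-0.0079  0.9054 -0.4244 -0.3602]
 [-0.9999 -0.0022  0.0139  0.1322]
 [ 0.      0.      0.      1.    ]] [-0.31475147 -0.8032311  -2.92126033]
exp tip [260.69372664 163.37146626] scene [175.95935951 129.30183658]
exp hole mouth [259.08064574 217.1251678 ] scene [162.51663498 110.71066575]
tipw origin 215 118
holew origin 214 172
tips origin 130 84
```

View pics/v3.png

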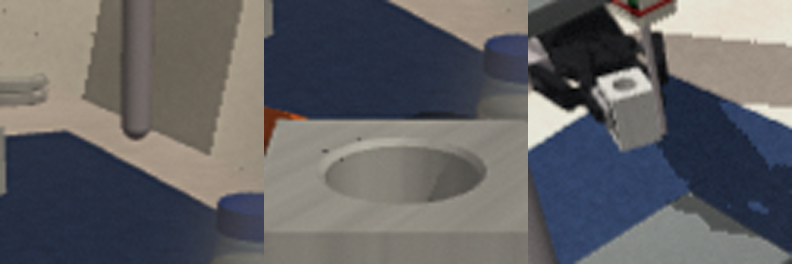

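The wrist crop shows the tip at (261.7,165), within 2 px of prediction. The hole mouth is at (261.4,230), about 13 px below prediction, so I'll re-solve the part position in the tool from the top-face edges.

Run:
```python
from h import *
s,M=now();cw=cam("wrist")
w=cv2.imread("pics/w3.png");g=cv2.cvtColor(w,6).astype(float)
col=g[195:300,235:285]  # vertical profile off the hole
for cols in[(225,232),(293,300)]:
    pr=g[195:300,cols[0]:cols[1]].mean(1);d=np.diff(pr);k=np.argsort(-abs(d))[:6];print(cols,sorted((195.5+k).tolist()),np.round(d[np.sort(k)],0))
for row in(240,247):
    pr=g[row,180:345];d=np.diff(pr);k=np.argsort(-abs(d))[:8];print(row,sorted((180.5+k).tolist()),np.round(d[np.sort(k)],0))
obs=[(-.02,251.),(.02,212.9),(0,230.)]
def f(a):
    return [proj(cw,M[:3,3]+M[:3,:3]@np.array([a[0]-.028,a[1]+dy,0]))[1]-v for dy,v in obs]
r=least_squares(f,[.0016,.058],x_scale=.001);print('c',r.x,'res px',r.fun)
T=M[:3,:3]
# lateral: z of hole
for z in(-.002,0,.002): print(z,proj(cw,M[:3,3]+T@np.array([r.x[0]-.028,r.x[1],z]))[0])
# tip ray vs scene tip ray from first picture
cs=cam("scene");print(two(cw,(261.7,164.5),cs,(176.2,129.8)), onz(cw,261.7,165,.16))
```

```text
(225, 232) [210.5, 211.5, 212.5, 214.5, 250.5, 251.5] [ 10.  39.  55.  -2. -16.  -6.]
(293, 300) [199.5, 203.5, 204.5, 211.5, 212.5, 250.5] [ 16.  11.   9.  11.  31. -15.]
240 [190.5, 206.5, 207.5, 208.5, 269.5, 271.5, 311.5, 312.5] [ 14. -38.  16.  94. -14.  13. -18. -65.]
247 [190.5, 193.5, 205.5, 206.5, 314.5, 315.5, 319.5, 320.5] [ 14. -19.  58.  24. -18. -15. -36. -22.]
c [0.00861322 0.06125555] res px [ 0.1418293   0.24174612 -0.3767617 ]
-0.002 254.4091799348369
0 259.09141922396674
0.002 263.773741494497
(array([ 0.61087717, -0.21941016,  0.15886689]), np.float64(0.0013546186755025698)) [ 0.60820205 -0.22651039  0.16      ]
```

Run:
```python
from h import *
s,M=now();cw=cam("wrist");cs=cam("scene")
g=cv2.GaussianBlur(cv2.cvtColor(cv2.imread("pics/w3.png"),6),(3,3),0).astype(float)
L=[];Rr=[]
for v in range(256,345,8):
    d=np.diff(g[v]); l=195+np.argmax(d[195:225]);r=295+np.argmin(d[295:330]);print(v,l+.5,int(d[l]),r+.5,int(d[r]));
for c in((.0016,.058,0),(.0047,.058,0),(.0086,.061,.001)):
    print('scene mouth',proj(cs,M[:3,3]+M[:3,:3]@(np.array(c)-[.028,0,0])))
crop=cv2.imread("pics/w3.png")[190:384,160:360];sc=cv2.imread("pics/s3.png")[85:155,130:200]
cv2.imwrite("pics/v4.png",np.hstack([cv2.resize(crop,(412,400),interpolation=2),cv2.resize(sc,(388,400),interpolation=2)]))
```

```text
256 204.5 23 322.5 -29
264 205.5 30 325.5 -30
272 206.5 31 328.5 -29
280 207.5 44 313.5 -41
288 207.5 46 313.5 -24
296 208.5 40 312.5 -25
304 208.5 47 312.5 -26
312 209.5 40 311.5 -25
320 209.5 46 311.5 -25
328 209.5 41 310.5 -26
336 203.5 22 316.5 -22
344 204.5 25 315.5 -26
scene mouth [162.21114267 110.49241499]
scene mouth [162.39929784 111.49782294]
scene mouth [162.67575869 113.4147051 ]
```

View pics/v4.png

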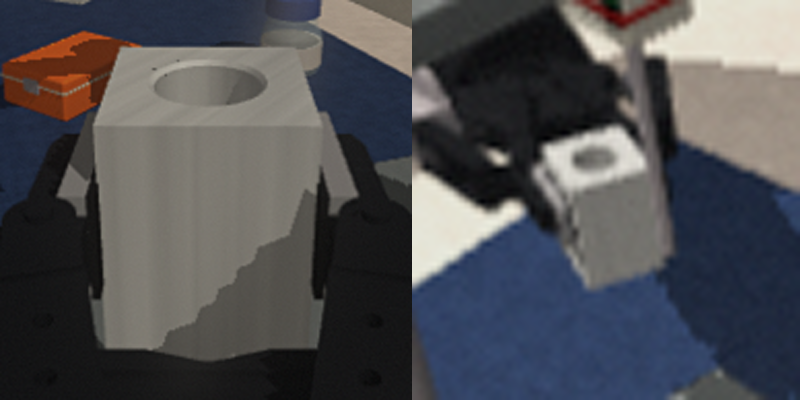

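The part sits squarely between the pads and the rod passes beside it. I'll do one fit for part offset and tilt from its visible corners.

Run:
```python
from h import *
s,M=now();cw=cam("wrist");h=.02
# local corners (x: -28 = mouth end, y,z) and pixels
K=[((-28,-20,-20),(207,251)),((-28,-20,20),(315.7,251)),((-28,20,-20),(214.3,212.4)),((-28,20,20),(308.9,212.4)),((28,-20,-20),(210.5,358.3)),((-28,0,0),(261.4,230))]
def f(a,sx):
    R=Ro.from_rotvec([a[3],0,a[4]]).as_matrix();o=[]
    for l,uv in K: 
        X=M[:3,3]+M[:3,:3]@(np.array(a[:3])*1e-3+R@(np.array(l)*[1,1,sx])*1e-3);o+=list(proj(cw,X)-uv)
    return o
for sx in(1,-1):
    r=least_squares(f,[5,58,0,0,0],args=(sx,));print(sx,np.round(r.x,3),np.round(r.fun,1))
```

```text
1 [8.1460e+00 6.3105e+01 7.9800e-01 3.0000e-02 4.9000e-02] [-1.  -0.1 -2.5  1.5  6.7 -2.8 -5.4 -1.8  3.4  4.4 -0.5 -1.8]
-1 [9.5620e+00 6.1303e+01 8.1400e-01 2.9430e+00 3.6000e-02] [  2.8 -31.7 -24.5 -39.4   1.7  46.7  11.8  34.5   7.  -40.5  -2.    1.7]
```

```bash
cat > part.py <<'E'
from h import *
def lines(fn):
    g=cv2.cvtColor(cv2.imread(fn),6).astype(float)
    L=[];R=[]
    for v in range(217,249,3):
        d=np.diff(g[v]); l=195+np.argmax(d[195:235]);r=290+np.argmin(d[290:330]); L.append((v,l+.5));R.append((v,r+.5))
    return L,R,g
if __name__=='__main__':
    L,R,g=lines("pics/w3.png");print(L);print(R)
    for c0 in(215,235,262,290,305):
        d=np.diff(g[330:372,c0-2:c0+3].mean(1));k=np.sort(np.argsort(-abs(d))[:3]);print(c0,330.5+k,np.round(d[k]))
E
python3 part.py
```

```text
[(217, np.float64(216.5)), (220, np.float64(215.5)), (223, np.float64(214.5)), (226, np.float64(213.5)), (229, np.float64(212.5)), (232, np.float64(211.5)), (235, np.float64(210.5)), (238, np.float64(209.5)), (241, np.float64(208.5)), (244, np.float64(206.5)), (247, np.float64(205.5))]
[(217, np.float64(315.5)), (220, np.float64(315.5)), (223, np.float64(311.5)), (226, np.float64(307.5)), (229, np.float64(308.5)), (232, np.float64(309.5)), (235, np.float64(310.5)), (238, np.float64(311.5)), (241, np.float64(312.5)), (244, np.float64(313.5)), (247, np.float64(319.5))]
215 [357.5 358.5 359.5] [-11. -52. -35.]
235 [358.5 359.5 360.5] [-25. -35. -24.]
262 [337.5 364.5 365.5] [-14. -28. -13.]
290 [358.5 359.5 362.5] [-27. -30.  -3.]
305 [357.5 358.5 359.5] [ -8. -36. -25.]
```

Run:
```python
from h import *
s,M=now();cw=cam("wrist")
def run(K,tilt=True,names=''):
    def f(a):
        R=Ro.from_rotvec([a[3],0,a[4]]).as_matrix() if tilt else np.eye(3);o=[]
        for l,uv in K:
            e=proj(cw,M[:3,3]+M[:3,:3]@(np.array(a[:3])*1e-3+R@np.array(l)*1e-3))-uv
            o+=[x for x in e if x==x]
        return o
    r=least_squares(f,[5,58,0,0,0]);print(np.round(r.x,3),np.round(r.fun,1))
n=np.nan
K=[((-28,-20,-20),(204.6,251)),((-28,-20,20),(315.8,251)),((-28,20,-20),(217.9,212.4)),((-28,20,20),(303,212.4)),((-28,0,0),(261.4,230))]
run(K,False);run(K);run(K+[((28,-20,0),(n,359))]);run(K+[((28,-20,0),(n,359))],False)
```

```text
[ 6.941 57.776  0.608  0.     0.   ] [ 0.3  0.3  0.4  0.3  0.3 -0.  -0.2  0.  -0.9 -0.7]
[ 6.8920e+00  5.7506e+01  6.1200e-01  2.0000e-03 -4.0000e-03] [ 0.1  0.1  0.4  0.2  0.4  0.1 -0.   0.2 -0.9 -0.7]
[9.2400e+00 6.5296e+01 6.1900e-01 2.0000e-03 4.9000e-02] [ 3.2  0.6 -2.7  0.8  2.  -1.8 -1.7 -1.7 -0.9 -1.4  3.1]
[ 9.894 65.297  0.613  0.     0.   ] [ 3.8 -1.8 -3.1 -1.7  2.4  0.3 -2.3  0.3 -0.9 -1.4  5. ]
```

The fit is clean (residuals under 1 px). The part centre in the tool is (6.9, 57.8, 0.6) mm with no tilt, so only the bottom edge is hidden by the palm. Now I'll go under the plunger.

```bash
sed -i 's/^C=.*/C=np.array([.0069,.0578,.0006])/' h.py
python3 - <<'E'
from h import *
p,_=fit();s,M=now();ph=np.radians(65)
B=np.array([.6105,-.2198]);T=tool(ph)
W=H(T,np.array([*B,.125-.0069])-T@C); W[2,3]=.125
q=seg(p,M,W,8,np.array(s['qpos']))
E
```

```text
row mm [ 0.9 12.4 -0. ] rot [-0.0004  0.0019  0.0004] x 8
[ 0.55 -0.34  0.13] part [ 0.58 -0.29  0.12] wr [ 0.43 -0.61  0.13] [-1.02  1.04  1.4   1.11  1.93 -0.97] e 0.0
[ 0.56 -0.32  0.13] part [ 0.59 -0.26  0.12] wr [ 0.44 -0.59  0.13] [-0.99  1.03  1.43  1.12  1.9  -0.98] e 0.0
[ 0.58 -0.29  0.13] part [ 0.6  -0.24  0.12] wr [ 0.45 -0.56  0.13] [-0.96  1.03  1.46  1.14  1.88 -0.99] e 0.0
[ 0.59 -0.27  0.12] part [ 0.61 -0.22  0.12] wr [ 0.46 -0.54  0.12] [-0.93  1.03  1.49  1.16  1.85 -1.  ] e 0.0
vmax [0.12 0.02 0.13 0.08 0.11 0.06]
```

Request:
{"name": "play_rows", "arguments": {
  "plan": [
    [[6,6,0],[0,0.002,0]],
    [[1,13,0],[0,0.002,0]],
    [[0,13,0],[0,0.002,0]],
    [[0,13,0],[0,0.002,0]],
    [[0,13,0],[0,0.002,0]],
    [[0,13,0],[0,0.002,0]],
    [[0,13,0],[0,0.002,0]],
    [[0,10,0],[0,0.002,0]],
    [[0,0,0],[0,0,0]]
  ]
}}

```text
time_s: 10.58
ee_pos: [0.5867, -0.2707, 0.1244]
ee_rot: [0.689, 0.153, 0.691, -0.156]
contact_force: [-0.6, 0.2, -3.1]
opening: 0.462
```

Run:
```python
from h import *
s,M=now();print(np.round(M,4),s['contact_force'],s['time_s'])
B=np.array([.6105,-.2198]);T=M[:3,:3];print('mouth',M[:3,3]+T@(C-[.028,0,0]),'delta',1e3*T.T@(np.array([*B,.125-.0069])-M[:3,3]-T@C),'level rot',Ro.from_matrix(T.T@tool(np.radians(65))).as_rotvec())
cw=cam("wrist");w=viewer.capture("wrist");sc=viewer.capture("scene");cs=cam("scene")
cv2.imwrite("pics/w5.png",w);cv2.imwrite("pics/s5.png",sc)
print('tip exp',proj(cw,[*B,.16]))
cv2.imwrite("pics/v5.png",np.hstack([cv2.resize(w[100:260,170:350],(450,400),interpolation=2),cv2.resize(sc[50:150,130:217],(348,400),interpolation=2)]))
```

```text
[[-2.800e-03  4.255e-01  9.050e-01  5.867e-01]
 [-4.000e-03  9.050e-01 -4.255e-01 -2.707e-01]
 [-1.000e+00 -4.800e-03 -9.000e-04  1.244e-01]
 [ 0.000e+00  0.000e+00  0.000e+00  1.000e+00]] [-0.59385546  0.18350022 -3.12340818] 10.575
mouth [ 0.61192362 -0.21853525  0.14527157] delta [-0.81970888 -1.61988778 -0.72674435] level rot [-0.00317367 -0.00087006  0.00479721]
tip exp [258.58063247 196.8259114 ]
```

View pics/v5.png

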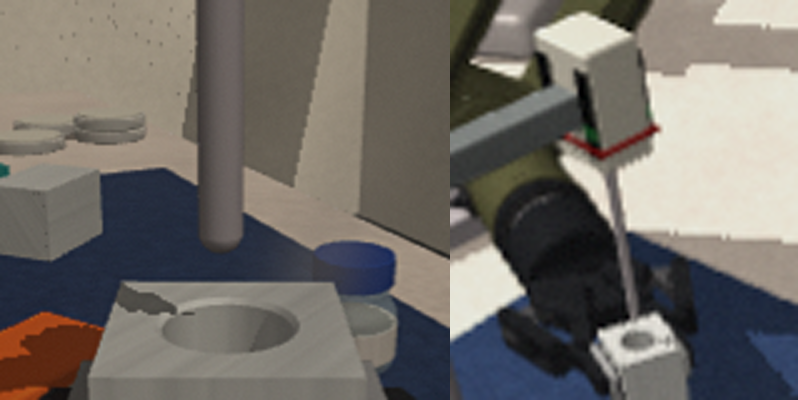

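Tip at crop (221,248) and hole at (231,328). The rod is about 1.4 mm to the side of the hole centre, well inside the 7.5 mm margin. I'll correct slightly and raise, stopping short of contact.

Request:
{"name": "play_rows", "arguments": {
  "plan": [
    [[0,-1.5,-1.2],[-0.003,0,0.005]],
    [[-5,0,0],[0,0,0]],
    [[-8,0,0],[0,0,0]],
    [[-8,0,0],[0,0,0]],
    [[-8,0,0],[0,0,0]],
    [[-6,0,0],[0,0,0]],
    [[-4,0,0],[0,0,0]],
    [[-2,0,0],[0,0,0]],
    [[0,0,0],[0,0,0]]
  ]
}}

```text
time_s: 11.8
ee_pos: [0.5842, -0.2744, 0.1692]
ee_rot: [0.691, 0.154, 0.69, -0.154]
contact_force: [0.4, 0.4, -3.3]
opening: 0.458
```

```bash
cat > chk.py <<'E'
from h import *
s,M=now();print(np.round(M,4),np.round(s['contact_force'],2),np.round(s['wrist_torque'],3),s['time_s'],s['opening'])
T=M[:3,:3];b=M[:3,3]+T@(C+[.006,0,0]);print('hole bottom',b,'delta z',1e3*(.1695-b[2]),'xy',1e3*(np.array([.6105,-.2198])-b[:2]),'level rot',Ro.from_matrix(T.T@tool(np.radians(65))).as_rotvec())
sc=viewer.capture("scene");hsv=cv2.cvtColor(sc,40);c=sc[50:100,140:200].astype(int)
m=(c[...,2]-np.maximum(c[...,0],c[...,1])>50);ys,xs=np.nonzero(m);print('red',m.sum(),xs.mean()+140,ys.mean()+50, ys.max()+50)
E
python3 chk.py
python3 - <<'E'
import cv2
c=cv2.imread("pics/s5.png")[50:100,140:200].astype(int);import numpy as np
m=(c[...,2]-np.maximum(c[...,0],c[...,1])>50);ys,xs=np.nonzero(m);print('red before',m.sum(),xs.mean()+140,ys.mean()+50,ys.max()+50)
E
```

```text
[[ 1.500e-03  4.254e-01  9.050e-01  5.842e-01]
 [-1.100e-03  9.050e-01 -4.254e-01 -2.744e-01]
 [-1.000e+00 -4.000e-04  1.800e-03  1.692e-01]
 [ 0.000e+00  0.000e+00  0.000e+00  1.000e+00]] [ 0.44  0.37 -3.32] [-0.795  0.365 -0.001] 11.8 0.45831993160313445
hole bottom [ 0.60934599 -0.22235029  0.15625354] delta z 13.246455814048014 xy [1.15400572 2.55028858] level rot [-0.00301873  0.00180465  0.00040495]
red 28 169.78571428571428 85.35714285714286 88
red before 29 169.89655172413794 85.34482758620689 88
```

Request:
{"name": "play_rows", "arguments": {
  "plan": [
    [[-2,2,0],[0,0,0]],
    [[-3,0,0],[0,0,0]],
    [[-2,0,0],[0,0,0]],
    [[0,0,0],[0,0,0]]
  ]
}}

```text
time_s: 12.35
ee_pos: [0.5851, -0.2722, 0.1749]
ee_rot: [0.69, 0.153, 0.69, -0.155]
contact_force: [0.4, -0.5, -3.1]
opening: 0.457
```

```bash
python3 chk.py
```

```text
[[-1.100e-03  4.252e-01  9.051e-01  5.851e-01]
 [-1.400e-03  9.051e-01 -4.252e-01 -2.722e-01]
 [-1.000e+00 -1.800e-03 -4.000e-04  1.749e-01]
 [ 0.000e+00  0.000e+00  0.000e+00  1.000e+00]] [ 0.38 -0.47 -3.07] [-0.967  0.469 -0.039] 12.35 0.457488338016687
hole bottom [ 0.61023063 -0.22015379  0.16188324] delta z 7.616760734569544 xy [0.26937323 0.35379285] level rot [-0.00289246 -0.00041972  0.00178437]
red 34 170.47058823529412 84.38235294117646 87
```

Request:
{"name": "play_rows", "arguments": {
  "plan": [
    [[-3,0,0],[0,0,0]],
    [[-3,0,0],[0,0,0]],
    [[-1.5,0,0],[0,0,0]],
    [[0,0,0],[0,0,0]],
    [[0,0,0],[0,0,0]]
  ]
}}

```text
time_s: 13.02
ee_pos: [0.5851, -0.2722, 0.1823]
ee_rot: [0.689, 0.153, 0.691, -0.155]
contact_force: [0.0, 0.3, -4.7]
opening: 0.462
```

```bash
python3 chk.py
python3 - <<'E'
from h import *
w=viewer.capture("wrist");sc=viewer.capture("scene");cv2.imwrite("pics/s6.png",sc);cv2.imwrite("pics/w6.png",w)
cv2.imwrite("pics/v6.png",np.hstack([cv2.resize(sc[48:128,140:200],(450,600),interpolation=2),cv2.resize(w[90:270,210:315],(350,600),interpolation=2)]))
E
```

```text
[[-0.0022  0.4254  0.905   0.5851]
 [-0.002   0.905  -0.4254 -0.2722]
 [-1.     -0.0028 -0.0012  0.1823]
 [ 0.      0.      0.      1.    ]] [ 0.01  0.32 -4.66] [-1.142  0.515 -0.033] 13.025 0.4619380736075848
hole bottom [ 0.61019736 -0.22016573  0.16922777] delta z 0.2722274082729015 xy [0.30264323 0.36572532] level rot [-0.00308314 -0.00116242  0.0027662 ]
red 24 172.70833333333334 81.0 84
```

View pics/v6.png

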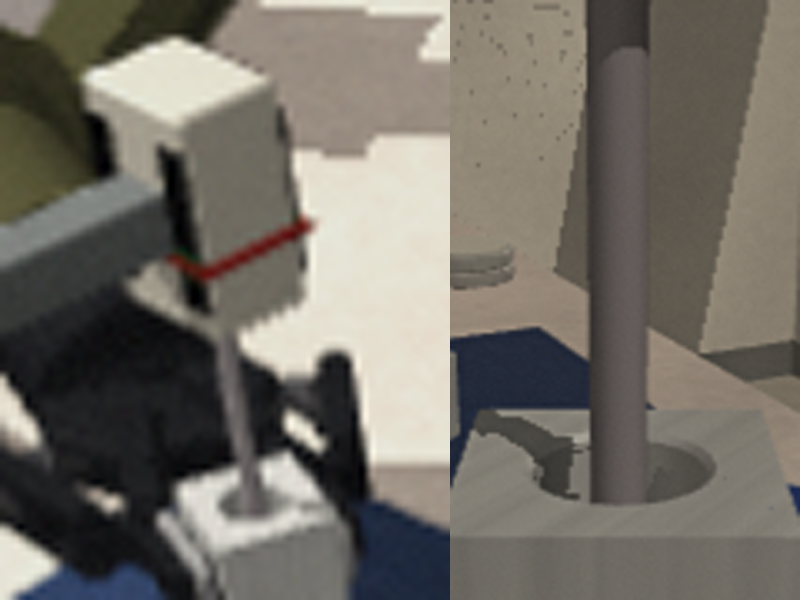

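The scene crop shows the red pointer at (205,275), raised to mid-slot, with the rod in the hole. The wrist crop shows the rod near the hole centre at (620,480). I'll check the plunger travel from the pointer shift.

```bash
python3 - <<'E'
from h import *
cs=cam("scene")
print('px per 10mm',proj(cs,[.61,-.22,.300])-proj(cs,[.61,-.22,.290]))
def tmpl(a,b):
    # pointer shift by subpixel phase over red-ness map
    r=[np.clip(x[60:100,140:200,2].astype(float)-np.maximum(x[60:100,140:200,0],x[60:100,140:200,1]),0,None) for x in(a,b)]
    best=[]
    k=6; R=[cv2.resize(x,None,fx=k,fy=k,interpolation=2) for x in r]
    t=R[0][18*k:32*k,10*k:46*k]; m=cv2.matchTemplate(R[1].astype(np.float32),t.astype(np.float32),cv2.TM_CCOEFF_NORMED)
    _,v,_,l=cv2.minMaxLoc(m); return (l[0]/k-10,l[1]/k-18,v)
s0=cv2.imread("pics/s5.png")
print(tmpl(s0,cv2.imread("pics/s6.png")),tmpl(s0,viewer.capture("scene")))
g=cv2.imread("pics/s6.png");h=cv2.cvtColor(g,40)
for n in("s5","s6"):
    h=cv2.cvtColor(cv2.imread(f"pics/{n}.png"),40)[60:100,140:200];ys,xs=np.nonzero((h[...,0]>45)&(h[...,0]<80)&(h[...,1]>100));print(n,'green',list(zip(xs+140,ys+60)))
E
python3 chk.py
```

```text
px per 10mm [-0.76088518 -4.15367941]
(-0.6666666666666661, -4.166666666666666, 0.8635165095329285) (-0.6666666666666661, -4.166666666666666, 0.865027904510498)
s5 green [(np.int64(164), np.int64(79)), (np.int64(164), np.int64(81)), (np.int64(164), np.int64(82)), (np.int64(165), np.int64(82)), (np.int64(164), np.int64(83)), (np.int64(165), np.int64(83)), (np.int64(166), np.int64(83)), (np.int64(164), np.int64(84)), (np.int64(165), np.int64(84)), (np.int64(166), np.int64(84)), (np.int64(165), np.int64(85)), (np.int64(166), np.int64(85))]
s6 green [(np.int64(153), np.int64(65)), (np.int64(162), np.int64(71)), (np.int64(164), np.int64(81)), (np.int64(165), np.int64(82))]
[[-0.0022  0.4253  0.905   0.5851]
 [-0.0019  0.905  -0.4254 -0.2722]
 [-1.     -0.0026 -0.0012  0.1823]
 [ 0.      0.      0.      1.    ]] [-0.21  0.49 -4.66] [-1.149  0.514  0.026] 13.225 0.4623159299984631
hole bottom [ 0.61020242 -0.22016409  0.1692005 ] delta z 0.299502353901665 xy [0.2975835  0.36409411] level rot [-0.00301626 -0.0011628   0.00262316]
red 23 172.8695652173913 80.86956521739131 84
```

Run:
```python
from h import *
a=cv2.imread("pics/scene0.png");b=viewer.capture("scene");ha,hb=[cv2.cvtColor(x,40) for x in(a,b)]
for n,f in{'box':lambda h:(h[...,0]>5)&(h[...,0]<20)&(h[...,1]>190)&(np.arange(512)>230)&(np.arange(384)[:,None]>190),'cap':lambda h:(h[...,0]>105)&(h[...,1]>200)&(h[...,2]>110)&(np.arange(384)[:,None]>200),'eye':lambda h:(h[...,2]<35)&(np.arange(384)[:,None]>165)&(np.arange(384)[:,None]<200)&(abs(np.arange(512)-277)<15)}.items():
    print(n,[np.round([v.mean() for v in np.nonzero(f(h))],1).tolist() for h in(ha,hb)])
s=ctrl.get_state();print(s['ee_pos'],s['opening'],s['time_s']);print(ctrl.job_done())
```

```text
box [[214.1, 256.8], [213.2, 256.5]]
cap [[243.7, 205.2], [244.5, 211.0]]
eye [[182.5, 276.7], [182.5, 276.6]]
[ 0.58508665 -0.27218814  0.18224716] 0.46206913187605103 13.325
the job is handed in; nothing more can be done
None
```

The job is handed in at 13.3 s. The arm is holding the spacer hole-up under the gauge, with the plunger on the hole's bottom and pushed up about 10 mm.

**What I did:** I chose the smaller of the two bare spacers, and a near wrist view showed its hole facing the robot. I gripped it across its sides with 60 N, lifted it and carried it round in front of the gauge. There I turned it hole up, brought it in under the plunger from the right, and raised it until the plunger met the bottom.

**Last checks:**

| Check | Result |
|---|---|
| Plunger travel | Red pointer moved 4.17 px in the scene view, where 10 mm is 4.15 px |
| Hole bottom | 169 mm above the bench, about 0.5 mm from the plunger axis in plan |
| Tilt | Tool within 0.3° of level; earlier corner fit showed no tilt of the part in the grip |
| Load | Vertical force changed by about 1.6 N since before contact |
| Grip | Finger opening steady at about 39 mm |

**What disagreed:**
- **Part in the grip:** it sat about 5 mm lower than I first worked out. I corrected this from the close wrist view before going under the plunger, and the scene view agreed.
- **Jar:** its cap mask shifted by 6 px between the first and last scene pictures, while the slide box and eyepiece masks matched within 1 px. The planned path stayed well away from the jar and high above the bench. I take the shift to be changed shadow or a stray blue patch in the mask, but I did not confirm that with another picture.

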